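# Seat the carousel rotor on its drive

### The arm

A 6-joint arm with a two-finger parallel gripper is mounted at the origin on a cart in front of the work surface, level with it; the furniture and walls round the work are solid. World frame = base frame: x ahead of the robot, y to its left, z up, the work surface at z = 0. Lengths are in m, angles in rad, forces in N, time in s.
With the tool pointing down it reaches from about 0.3 to 0.775 m from the base axis. Payload 14.6 kg.
Tool frame: the origin (TCP) lies at the very end of the fingers, on their centre line; the grasp point (between the pads) lies 19 mm behind it; z points along the fingers, y is the line along which they close (so a half turn about z gives the same grasp; the last joint's range is limited). The gripper opens to 94 mm and grips with 3 to 60 N. Pads are 16 mm wide; open, the fingers measure 119 mm over their backs; the gripper's body (75 mm by 177 mm) begins 78 mm behind the grasp point.
Start: joints at [-1.242, 0.3, 1.521, -0, 1.321, -0.067], TCP at [0.212, -0.507, 0.205] pointing down, gripper open.
Joint ranges: [-3.03, 3.03], [-0.79, 2.21], [0.23, 2.52], [-1.04, 4.18], [0, 3.07], [-2.55, 2.55]. Speed limits (rad/s): [2.22, 2.22, 2.57, 3.14, 3.14, 3.14].

### API

Orientations are given as [roll, pitch, yaw] about the fixed x, y, z axes, in that order (R = Rz(yaw) Ry(pitch) Rx(roll)).
In Python, from station import ctrl gives the robot as it stands.
- The arm moves only by the tool carry_out, never from a script. Its argument "motion" is text: rows parted by semicolons, each of 7 numbers parted by spaces: the shift along the world's x, y, z in m, then the turn, a rotation vector about the world's x, y, z in degrees, then the closure in counts, from 0 (fully open) to 255 (shut). In form: dx dy dz wx wy wz hand; .... A call has 1 to 20 rows; each row shifts and turns the commanded pose from where the row before left it; what a row does not reach is not made up. A row lasts 1/12 s, in which the tool goes at most 41.7 mm and 7.16 degrees, less where a joint would pass 70% of its speed; a pose out of reach is approached as far as the arm can. A call is refused whole if a number of a shift passes 0.0417 or a number of a turn 7.16, either way. A call with a gripper value outside its range is refused whole. The fingers move at their own pace and stop on an object; "grip_force" is the grip in N (left out, the last holds). Time passes only in rows, so rows that do not move let the fingers close. It gives the time, the measured TCP pose, the force, the opening and the grip force at its end, in the units of the state.
- ctrl.get_obs(): the state, without advancing time (a new reading comes with each control period).
- ctrl.camera(name): name is "scene" or "top"; returns a dict with "pixels" (480x640x3 uint8, red, green, blue), "range_z" (480x640 float32, m along the optical axis (not along the pixel's ray), 0 where there is no reading), "K" (3x3 intrinsics, pixels), "position" and "attitude" of the camera in the world. Camera axes: x right, y up, looking along -z (the intrinsics and any distortion apply to the point x, -y, -z); pixel columns grow to the right and rows downward; lengths in m; the calibration is good to about 2 mm. A picture is of the moment at which its call begins.
- ctrl.hand_in(): hands the job in; it is judged then, once.
The state is a dict: "time_s": time; "qpos": joint angles; "joint_vel": joint speeds; "tau": joint torques, N m; "ee_pos": TCP position; "eef_rot": TCP orientation; "force": force on the tool from outside, world axes, zero at the start; "moment": the same for the moment, N m; "grip_width": finger opening in m; "grip_force": force on a finger pad.
Only numpy, scipy, OpenCV 4.12 (cv2) and the standard library are available. Lean on these libraries where they do the work, as an engineer would, in place of code of your own. Each camera call takes 0.05 s, during which the arm holds its last target. There are 200 camera calls.

### The job

The blue rotor has been set on the drive unit's shaft but stands high, because the slots under its hub do not line up with the driving fins. Bear down on it, using the slot across its top, and turn it while pressing until it drops fully home and level on the drive, then let go; do not lift it off the shaft, do not force it down, and leave the other things standing undisturbed.

Things in the scene. Friction and masses are not known exactly. Their poses are not given: they have to be found in the camera images.
- rotor: Loose blue carousel rotor, about 0.35 kg: plate 116 mm across (z 13 to 24 mm), capped microtubes in its rim up to z 29 mm, and in the middle a raised boss 60 x 62 mm with an open slot across its top along the rotor's x axis. Origin: on its axis at the underside of the hub, z up. Under the hub are three radial slots, 13 mm wide, at 0, 120 and 240 degrees from the boss slot's line.
- slot_floor (a point): Middle of the floor of the boss slot, on the rotor's axis, 41 mm above its origin. The slot is like a big screw slot: 30 mm wide (rotor y -15 to +15 mm), 60 mm long along rotor x, open at both ends; its two walls, each 16 mm thick, rise 16 mm above the floor. Fingertips, part open along the slot, fit in it, press on the floor and turn the rotor by the walls.
- drive_unit: Fixed round white drive housing, 124 mm across, 55 mm high; origin at the centre of its underside, on the shaft's axis; x away from its small control panel, z up. An upright 18 mm shaft centres the rotor with 1 mm of play. Unmatched, the rotor's origin stands 70 mm above this origin; fully home, 60 mm. A stiff black collar under the hub holds the rotor up until it is pushed.
- shaft_axis (a point): Point on the shaft's axis 60 mm above the housing's underside, where the seated rotor's origin lies. Here three driving fins, 8 mm wide and 120 degrees apart, hide under the rotor. Their angle is unknown and held by a brake (slips at 1.5 N m). They fit the hub slots within 0.1 rad; that match is 0.25 to 1.85 rad of turning away, either way round.
- amber_vial: Small amber glass vial with a black cap, 33 mm across and 60 mm high, standing on the near side of the drive unit. Origin at the centre of its underside.
- dropper_bottle: Small white bottle with a green cap, 30 mm across and 66 mm high, standing behind the drive unit. Origin at the centre of its underside.
- collar_top (a point): Point on the axis at the top of the stiff black collar's ring as it stands at the start (69.6 mm above the housing's underside). Even when matched, the rotor does not drop by its own weight: the collar needs about 4 N of push on top of it, then stays down. Pushing with 8 to 20 N while turning works well; over 80 N is too much.

How it is judged:
At the end, for the whole second after the job is handed in: The rotor is fully home on the drive: its origin no more than 2 mm above (3 mm below) the seated height and within 4 mm of the shaft's axis, level within 0.06 rad, at rest (z of rotor in the frame of shaft_axis between -0.003 and 0.002 m and horizontal distance between rotor and shaft_axis below 0.004 m and angle between rotor's own z axis and vertical below 0.06 rad and linear speed of rotor below 0.02 m/s and angular speed of rotor below 0.1 rad/s); the robot touches nothing.
It fails at once if the rotor is lifted off the fins by more than 15 mm (z of rotor in the frame of shaft_axis above 0.025 m).
It fails at once if the rotor is forced: the fingers push on it with more than 80 N (contact force between the fingers and rotor above 80 N).
It fails at once if the amber vial is moved by more than 30 mm or knocked over (distance of amber_vial from where it was at the start of the episode above 0.03 m or angle between amber_vial's own z axis and vertical above 0.5 rad).
It fails at once if the dropper bottle is moved by more than 30 mm or knocked over (distance of dropper_bottle from where it was at the start of the episode above 0.03 m or angle between dropper_bottle's own z axis and vertical above 0.5 rad).
It also fails if it takes over 64 s, if anything falls off the work surface, if the arm or the gripper's body presses on something with over 40 N, if the wrist force passes 120 N, or if a joint passes its speed limit or range.

## Working session

There is one attempt and no reset: what is moved stays moved. The work goes in short steps, Python scripts to look and compute and a tool call to move; the robot and the scene stay as the last step left them, time stands still between calls to the robot, and variables do not carry over. Pictures are saved under pics/ and viewed, at most 10 in all, crops included, and the job is handed in when it is done.

Besides the shell and the picture viewer there is one more tool, called after ">>>" as a command line: name --argument value ..., lists and objects as JSON in quotes. carry_out: Moves the arm, as the interface text tells. Its arguments: {"type":"object","properties":{"motion":{"type":"string"},"grip_force":{"type":"number"}},"required":["motion"]}

```bash
mkdir -p pics; python3 - <<'E'
from station import ctrl
import cv2,numpy as np
for n in("scene","top"):
    c=ctrl.camera(n); cv2.imwrite(f"pics/{n}0.png",c["pixels"][:,:,::-1]); np.savez(f"{n}0.npz",**c)
    print(n,c["K"],c["position"],c["attitude"],{k:np.shape(v) for k,v in c.items()})
o=ctrl.get_obs();print(o)
E
```

```text
scene [[576.71695434   0.         315.80103801]
 [  0.         576.71695434 242.90602159]
 [  0.           0.           1.        ]] [ 0.14624039 -0.83780218  0.80598391] [ 0.79839631 -0.01047265 -0.5671427 ] {'pixels': (480, 640, 3), 'range_z': (480, 640), 'K': (3, 3), 'position': (3,), 'attitude': (3,)}
top [[543.92007782   0.         318.93132263]
 [  0.         543.92007782 253.35652855]
 [  0.           0.           1.        ]] [ 0.33655171 -0.22345218  1.06761432] [ 0.20646159  0.00185147 -1.58284578] {'pixels': (480, 640, 3), 'range_z': (480, 640), 'K': (3, 3), 'position': (3,), 'attitude': (3,)}
{'time_s': 0.1, 'qpos': array([-1.24162247e+00,  3.00421155e-01,  1.52150751e+00, -1.54496732e-06,
        1.32068122e+00, -6.66151761e-02]), 'joint_vel': array([-0.00170271, -0.00224365, -0.00131972, -0.00214646,  0.00054077,
       -0.00054764]), 'tau': array([ 1.15002887e-03, -5.32647693e+01, -3.53285801e+01,  7.09827337e-02,
        2.34903902e-02, -7.09824076e-05]), 'ee_pos': array([ 0.21196086, -0.50727076,  0.20494484]), 'eef_rot': array([-3.14057757e+00, -6.62201385e-05,  3.95789384e-01]), 'force': array([-0.62566817,  0.31278144,  0.23714713]), 'moment': array([ 0.01293797, -0.00618482,  0.0291742 ]), 'grip_force': 0.0, 'grip_width': 0.09400240455060106}
```

View pics/top0.png

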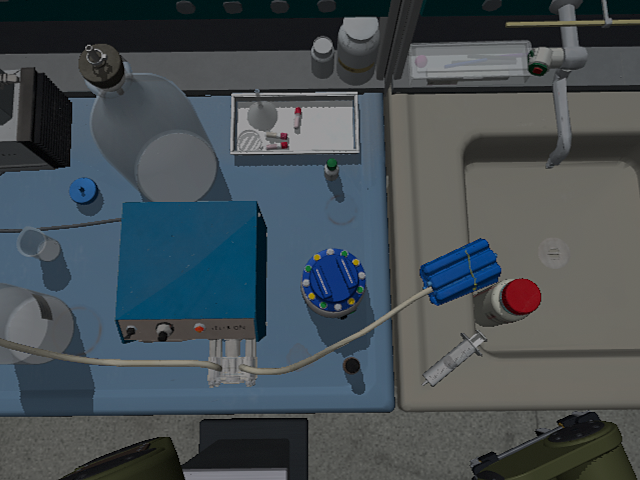

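View pics/scene0.png

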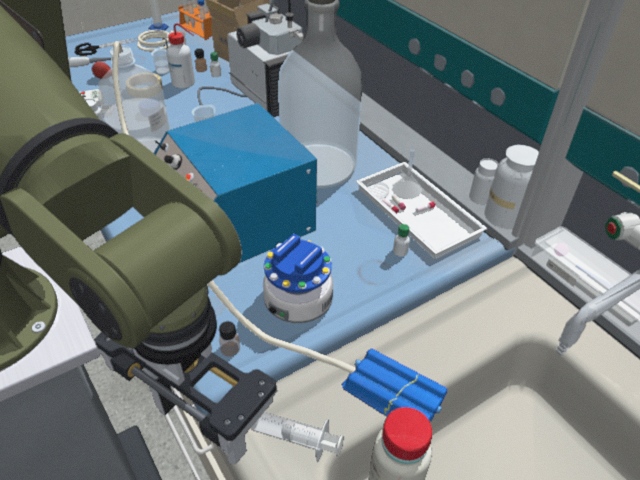

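The top view shows the rotor at about (334,282), with its two boss walls at (323,283) and (347,270). The vial is at (352,366), the dropper bottle at (332,168), and a tall blue box sits to the left. Next I'll get positions and a close crop.

```bash
cat > h.py <<'E'
import numpy as np,cv2
from scipy.spatial.transform import Rotation as R
def pts(c):
    K=c["K"];z=c["range_z"];v,u=np.indices(z.shape)
    p=np.stack([(u-K[0,2])/K[0,0]*z,-(v-K[1,2])/K[1,1]*z,-z],-1)
    P=p@R.from_euler("xyz",c["attitude"]).as_matrix().T+c["position"]
    P[z==0]=np.nan
    return P
E
python3 - <<'E'
from h import *
c=dict(np.load("top0.npz"));P=pts(c)
px=c["pixels"]
cv2.imwrite("pics/crop.png",cv2.resize(px[235:325,290:380,::-1],None,fx=6,fy=6,interpolation=cv2.INTER_CUBIC))
z=P[...,2]
for n,(u,v) in dict(box=(190,250),boxR=(255,250),vial=(352,366),drop=(332,163),bench=(300,200)).items(): print(n,P[v,u].round(4))
sub=np.zeros(z.shape,bool);sub[235:325,290:380]=1
print(np.histogram(z[sub],bins=np.arange(0.04,.15,.004)))
def rect(m,n):
    q=P[m][:,:2]; print(n,m.sum(),np.median(P[m][:,2]).round(4),q.mean(0).round(4),cv2.minAreaRect((q*1000).astype(np.float32)))
rect(sub&(z>.119),"walls")
# separate walls
k,l,st,ce=cv2.connectedComponentsWithStats((sub&(z>.119)).astype(np.uint8))
for i in range(1,k):
    if st[i,4]>20: rect(l==i,i)
m=sub&(z>.086)&(z<.103); q=(P[m][:,:2]*1000).astype(np.float32); print("plate",cv2.minEnclosingCircle(q))
E
```

```text
box [ 0.5294 -0.0105  0.1869]
boxR [ 0.5286 -0.1179  0.1844]
vial [ 0.3381 -0.2816  0.0601]
drop [ 0.7259 -0.2518  0.0661]
bench [ 0.6726 -0.1867 -0.0009]
(array([ 43,  90, 139,  65,   1,   0,   0,   0,   0,   0,   2,  11, 148,
       652, 467,  70, 116, 864, 186,  19,  75, 439, 100,   0,   0,   0,
         0]), array([0.04 , 0.044, 0.048, 0.052, 0.056, 0.06 , 0.064, 0.068, 0.072,
       0.076, 0.08 , 0.084, 0.088, 0.092, 0.096, 0.1  , 0.104, 0.108,
       0.112, 0.116, 0.12 , 0.124, 0.128, 0.132, 0.136, 0.14 , 0.144,
       0.148]))
walls 618 0.1264 [ 0.4919 -0.2493] ((492.4620056152344, -249.20880126953125), (59.77117156982422, 62.17637634277344), 21.88120460510254)
1 312 0.1264 [ 0.5002 -0.2704] ((501.0506591796875, -270.58074951171875), (59.76124954223633, 16.17755889892578), 21.54767608642578)
2 306 0.1264 [ 0.4834 -0.2278] ((483.8087158203125, -227.80307006835938), (59.56353759765625, 15.999242782592773), 21.881200790405273)
plate ((492.6322021484375, -249.16098022460938), 57.95063781738281)
```

View pics/crop.png

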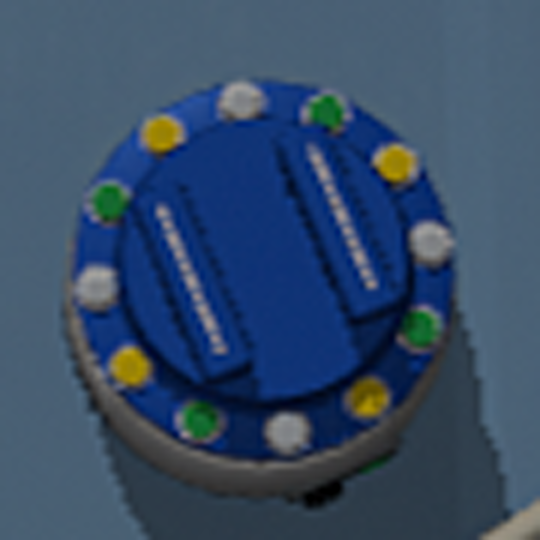

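The crop shows the open slot between two pale-striped walls, rising from lower right to upper left. In world coordinates the axis is at (0.4925, -0.2492) and the slot runs at 21.8°. I'll go above it, turning the tool y axis to lie along the slot. Joint 6 has more room for turning clockwise from there.

>>> carry_out --motion "0.02 0.0184 0 0 0 6.365 174; 0.02 0.0184 0 0 0 6.365 174; 0.02 0.0184 0 0 0 6.365 174; 0.02 0.0184 0 0 0 6.365 174; 0.02 0.0184 0 0 0 6.365 174; 0.02 0.0184 0 0 0 6.365 174; 0.02 0.0184 0 0 0 6.365 174; 0.02 0.0184 0 0 0 6.365 174; 0.02 0.0184 0 0 0 6.365 174; 0.02 0.0184 0 0 0 6.365 174; 0.02 0.0184 0 0 0 6.365 174; 0.02 0.0184 0 0 0 6.365 174; 0.02 0.0184 0 0 0 6.365 174; 0.0205 0.0189 0 0 0 6.365 174; 0 0 0 0 0 0 174; 0 0 0 0 0 0 174; 0 0 0 0 0 0 174"

```text
time_s: 1.52
ee_pos: [0.4921, -0.2496, 0.2052]
eef_rot: [-3.141, -0.0, 1.949]
force: [0.5, 0.3, -0.0]
grip_width: 0.0299
grip_force: 0.0
```

>>> carry_out --motion "0.0004 0.0004 -0.02 0 0 0 174; 0 0 -0.02 0 0 0 174; 0 0 -0.02 0 0 0 174; 0 0 -0.015 0 0 0 174; 0 0 -0.01 0 0 0 174; 0 0 -0.005 0 0 0 174; 0 0 0 0 0 0 174; 0 0 0 0 0 0 174"

```text
time_s: 2.18
ee_pos: [0.493, -0.2494, 0.1161]
eef_rot: [3.141, 0.001, 1.95]
force: [0.1, 0.2, 0.2]
grip_width: 0.0296
grip_force: 0.0
```

>>> carry_out --motion "0 0 -0.001 0 0 0 174; 0 0 -0.001 0 0 0 174; 0 0 -0.001 0 0 0 174; 0 0 -0.0005 0 0 0 174; 0 0 0 0 0 0 174; 0 0 0 0 0 0 174"

```text
time_s: 2.68
ee_pos: [0.493, -0.249, 0.112]
eef_rot: [3.142, 0.0, 1.951]
force: [-0.4, 0.9, -1.0]
grip_width: 0.0299
grip_force: 0.0
```

>>> carry_out --motion "0 0 -0.001 0 0 0 174; 0 0 -0.0005 0 0 0 174; 0 0 0 0 0 0 174; 0 0 0 0 0 0 174"

```text
time_s: 3.02
ee_pos: [0.4932, -0.2491, 0.1111]
eef_rot: [3.141, 0.001, 1.951]
force: [-1.2, 1.1, 5.6]
grip_width: 0.0298
grip_force: 3.0
```

>>> carry_out --motion "0 0 -0.0005 0 0 0 174; 0 0 0 0 0 0 174; 0 0 0 0 0 0 174"

```text
time_s: 3.27
ee_pos: [0.4933, -0.2492, 0.111]
eef_rot: [3.141, 0.001, 1.951]
force: [-2.4, 1.2, 9.8]
grip_width: 0.0297
grip_force: 5.0
```

>>> carry_out --motion "0 0 -0.0006 0 0 -2 174; 0 0 0 0 0 -2 174; 0 0 0 0 0 -2 174; 0 0 0 0 0 -2 174; 0 0 0 0 0 -2 174; 0 0 0 0 0 -2 174; 0 0 0 0 0 -2 174; 0 0 0 0 0 -2 174"

```text
time_s: 3.93
ee_pos: [0.4939, -0.2497, 0.111]
eef_rot: [3.139, 0.002, 1.67]
force: [0.3, -0.8, 11.3]
grip_width: 0.0298
grip_force: 6.9
```

>>> carry_out --motion "0 0 0 0 0 -2 174; 0 0 0 0 0 -2 174; 0 0 0 0 0 -2 174; 0 0 0 0 0 -2 174; 0 0 0 0 0 -2 174"

```text
time_s: 4.35
ee_pos: [0.4938, -0.2497, 0.1109]
eef_rot: [3.139, 0.002, 1.496]
force: [-0.6, -2.1, 11.0]
grip_width: 0.0298
grip_force: 6.9
```

>>> carry_out --motion "-0.0005 0 0 0 0 -2 174; 0 0 0 0 0 -2 174; 0 0 0 0 0 -2 174; 0 0 0 0 0 -2 174; 0 0 0 0 0 -2 174"

```text
time_s: 4.77
ee_pos: [0.4933, -0.2497, 0.1109]
eef_rot: [3.138, 0.001, 1.321]
force: [-0.9, -1.5, 11.8]
grip_width: 0.0294
grip_force: 7.5
```

```bash
python3 -c "
from station import ctrl;o=ctrl.get_obs();print(o['moment'],o['qpos'])"
```

```text
[-0.29355784  0.06610942  0.19906116] [-5.34616814e-01  3.99474530e-01  1.61868530e+00 -4.59192028e-04
  1.11987161e+00 -2.84901342e-01]
```

>>> carry_out --motion "0 0 0 0 0 -2 174; 0 0 0 0 0 -2 174; 0 0 0 0 0 -2 174; 0 0 0 0 0 -2 174"

```text
time_s: 5.1
ee_pos: [0.4933, -0.2497, 0.111]
eef_rot: [3.138, 0.001, 1.182]
force: [-0.4, -2.2, 12.1]
grip_width: 0.0296
grip_force: 7.7
```

>>> carry_out --motion "0 0 0 0 0 -2 174; 0 0 0 0 0 -2 174; 0 0 0 0 0 -2 174; 0 0 0 0 0 -2 174"

```text
time_s: 5.43
ee_pos: [0.4933, -0.2497, 0.111]
eef_rot: [3.138, 0.0, 1.042]
force: [-0.0, -1.3, 11.3]
grip_width: 0.0297
grip_force: 7.6
```

>>> carry_out --motion "0 0 0 0 0 -2 174; 0 0 0 0 0 -2 174; 0 0 0 0 0 -2 174; 0 0 0 0 0 -2 174"

```text
time_s: 5.77
ee_pos: [0.4935, -0.2499, 0.111]
eef_rot: [3.137, -0.0, 0.902]
force: [0.9, -2.3, 10.9]
grip_width: 0.0301
grip_force: 6.9
```

```bash
python3 - <<'E'
from station import ctrl
import cv2
o=ctrl.get_obs();print(o['moment'])
c=ctrl.camera("scene");cv2.imwrite("pics/s1.png",cv2.resize(c["pixels"][180:340,200:400,::-1],None,fx=4,fy=3.7))
E
```

```text
[-0.60429523 -0.16924031  0.19796915]
```

View pics/s1.png

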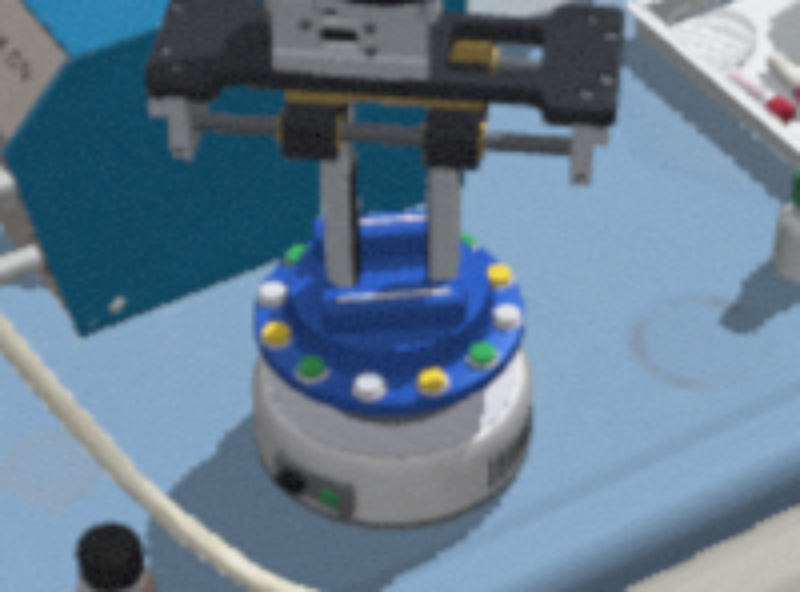

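The picture shows both fingertips in the slot, at about (340,270) and (445,265). The slot has turned with them, and the rotor still stands high. I'll keep turning.

>>> carry_out --motion "0 0 -0.0002 0 0 -2 174; 0 0 0 0 0 -2 174; 0 0 0 0 0 -2 174; 0 0 0 0 0 -2 174"

```text
time_s: 6.15
ee_pos: [0.4937, -0.2501, 0.1109]
eef_rot: [3.137, -0.001, 0.763]
force: [2.6, -4.5, 11.3]
grip_width: 0.0298
grip_force: 7.3
```

>>> carry_out --motion "0 0 0 0 0 -2 174; 0 0 0 0 0 -2 174; 0 0 0 0 0 -2 174; 0 0 0 0 0 -2 174"

```text
time_s: 6.48
ee_pos: [0.4935, -0.2502, 0.1106]
eef_rot: [3.137, -0.001, 0.623]
force: [0.3, -6.0, 5.7]
grip_width: 0.0298
grip_force: 5.3
```

>>> carry_out --motion "0 0 0 0 0 -2 174; 0 0 0 0 0 -2 174; 0 0 0 0 0 -2 174; 0 0 0 0 0 -2 174"

```text
time_s: 6.82
ee_pos: [0.4932, -0.2503, 0.1101]
eef_rot: [3.138, -0.001, 0.483]
force: [1.3, -7.4, 3.9]
grip_width: 0.0298
grip_force: 5.2
```

The force fell and z sank, so it looks like a match. I'll press straight down.

>>> carry_out --motion "0 0 -0.001 0 0 0 174; 0 0 -0.001 0 0 0 174; 0 0 0 0 0 0 174"

```text
time_s: 7.07
ee_pos: [0.4932, -0.2502, 0.1083]
eef_rot: [3.138, -0.001, 0.485]
force: [0.8, -6.2, 4.5]
grip_width: 0.0295
grip_force: 4.5
```

```bash
python3 -c "
from station import ctrl;o=ctrl.get_obs();print(o['moment'])"
```

```text
[-1.21307746 -0.12428401 -0.00800213]
```

Rotor is sinking under about 5 N. I'll follow it down.

>>> carry_out --motion "0 0 -0.001 0 0 0 174; 0 0 -0.001 0 0 0 174; 0 0 -0.001 0 0 0 174; 0 0 0 0 0 0 174"

```text
time_s: 7.4
ee_pos: [0.4932, -0.2503, 0.1053]
eef_rot: [3.138, -0.001, 0.485]
force: [0.2, -6.6, 7.0]
grip_width: 0.0294
grip_force: 4.7
```

>>> carry_out --motion "0 0 -0.001 0 0 0 174; 0 0 -0.001 0 0 0 174; 0 0 -0.001 0 0 0 174; 0 0 0 0 0 0 174"

```text
time_s: 7.73
ee_pos: [0.4931, -0.2503, 0.1023]
eef_rot: [3.138, -0.001, 0.485]
force: [-0.3, -5.1, 6.3]
grip_width: 0.0296
grip_force: 4.6
```

>>> carry_out --motion "0 0 -0.001 0 0 0 174; 0 0 -0.0005 0 0 0 174; 0 0 0 0 0 0 174; 0 0 0 0 0 0 174"

```text
time_s: 8.07
ee_pos: [0.4932, -0.2503, 0.1012]
eef_rot: [3.138, -0.001, 0.485]
force: [-1.0, -6.1, 11.3]
grip_width: 0.0296
grip_force: 6.6
```

>>> carry_out --motion "0 0 -0.0005 0 0 0 174; 0 0 -0.0005 0 0 0 174; 0 0 0 0 0 0 174; 0 0 0 0 0 0 174"

```text
time_s: 8.4
ee_pos: [0.4932, -0.2504, 0.1011]
eef_rot: [3.137, -0.001, 0.485]
force: [-5.5, -3.6, 20.8]
grip_width: 0.0293
grip_force: 10.8
```

Home: floor is at 0.101 and the force is rising. I'll ease off the wall and lift straight out.

>>> carry_out --motion "0 0 0.001 0 0 0 174; 0 0 0 0 0 4 174; 0 0 0 0 0 4 174; 0 0 0 0 0 2 174; 0 0 0.002 0 0 0 174; 0 0 0.003 0 0 0 174; 0 0 0 0 0 0 174"

```text
time_s: 8.98
ee_pos: [0.4925, -0.249, 0.1051]
eef_rot: [3.141, -0.0, 0.659]
force: [-0.5, 0.1, 0.3]
grip_width: 0.03
grip_force: 0.0
```

>>> carry_out --motion "0 0 0.005 0 0 0 174; 0 0 0.01 0 0 0 174; 0 0 0.02 0 0 0 174; 0 0 0.03 0 0 0 174; 0 0 0.03 0 0 0 174; -0.02 -0.03 0.02 0 0 0 174; -0.025 -0.035 0 0 0 0 174; -0.025 -0.035 0 0 0 0 174; -0.025 -0.03 0 0 0 0 174; -0.025 -0.03 0 0 0 0 174; -0.025 -0.03 0 0 0 0 174; 0 0 0 0 0 0 174; 0 0 0 0 0 0 174"

```text
time_s: 10.07
ee_pos: [0.3478, -0.4379, 0.2202]
eef_rot: [3.141, -0.0, 0.656]
force: [0.5, 0.7, -0.8]
grip_width: 0.0301
grip_force: 0.0
```

```bash
python3 - <<'E'
from h import *
from station import ctrl
c=ctrl.camera("top");P=pts(c);z=P[...,2]
cv2.imwrite("pics/t2.png",c["pixels"][:,:,::-1])
sub=np.zeros(z.shape,bool);sub[235:325,290:380]=1
k,l,st,ce=cv2.connectedComponentsWithStats((sub&(z>.108)&(z<.13)).astype(np.uint8))
for i in range(1,k):
    if st[i,4]>20: print(np.nanmean(P[l==i],0).round(4),np.median(z[l==i]),cv2.minAreaRect((P[l==i][:,:2]*1000).astype(np.float32)))
for n,(u,v) in dict(vial=(352,366),drop=(332,163)).items(): print(n,P[v,u].round(4))
print(ctrl.get_obs()["force"])
E
```

```text
[ 0.5095 -0.2331  0.116 ] 0.11599118643007222 ((509.6941833496094, -232.83544921875), (16.45360565185547, 59.66307067871094), 40.323402404785156)
[ 0.4742 -0.2624  0.116 ] 0.1161251946006212 ((474.72198486328125, -262.2281188964844), (16.26590347290039, 59.500308990478516), 40.15414810180664)
vial [ 0.3381 -0.2817  0.0585]
drop [ 0.7259 -0.2518  0.0662]
[ 0.34447153  0.04207094 -0.41681945]
```

View pics/t2.png

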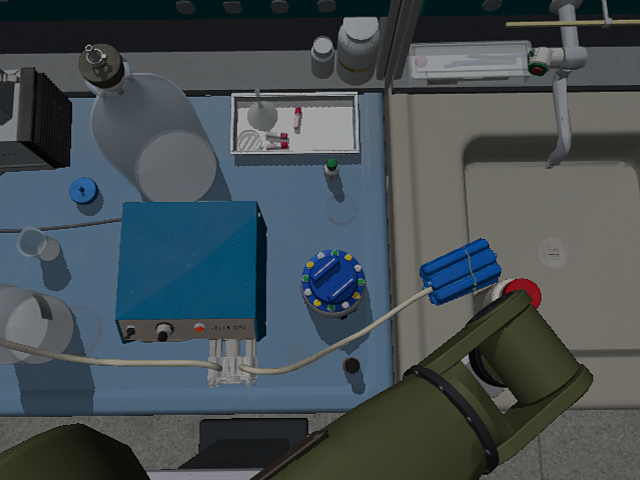

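The rotor at (334,282) is level. Its wall tops dropped from 126.4 to 116.1 mm, so it is fully home. The vial and the dropper bottle haven't moved, and the arm is clear.

```bash
python3 -c "
from station import ctrl;print(ctrl.hand_in())"
```

```text
the job is handed in; nothing more can be done
None
```

The rotor dropped about 10 mm and sits fully home and level on the drive, the vial and dropper bottle are undisturbed, and the job was handed in with the arm clear at about 10 s; no verdict came back.

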